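Put the bag maker's tools back in their nests

ROBOT

A 6-joint arm with a two-finger parallel gripper is mounted at the origin on the work surface. World frame = base frame: x ahead of the robot, y to its left, z up, the work surface at z = 0. Lengths are in mm, angles in rad, forces in N, time in s.
With the tool pointing down it reaches from about 300 to 775 mm from the base axis. Payload 14.6 kg.
Tool frame: the origin (TCP) lies midway between the tips of the shut fingers; the grasp point (between the pads) lies 19 mm behind it (r.grip_depth is the distance from the TCP to the grasp point, in mm); z points along the fingers, y is the direction in which the jaws open and shut (so a half turn about z gives the same grasp; the last joint's range is limited). The gripper opens to 94 mm and grips with 3 to 60 N. Pads are 16 mm wide; open, the fingers measure 119 mm over their backs; the gripper's body (75 mm by 177 mm) begins 78 mm behind the grasp point.
Start: joints at [-0.067, 0.3, 1.521, -0, 1.321, -0.067], TCP at [549.99, -0.002, 205.446] pointing down, gripper open.
Joint ranges: [-3.03, 3.03], [-0.79, 2.21], [0.23, 2.52], [-1.04, 4.18], [0, 3.07], [-2.55, 2.55]. Speed limits (rad/s): [2.22, 2.22, 2.57, 3.14, 3.14, 3.14].

INTERFACE

Orientations are given as a unit quaternion [w, x, y, z].
In Python, from cell import monitor, snapshot, workorder, finder, r gives the robot as it stands.
- The arm moves only by the tool jog_arm, never from a script. Its argument "increments" is one flat list of numbers, 5 for each row, row after row: the opening, from 0 (shut) to 1 (fully open), then the shift along the tool's x, y, z in mm, then the turn about the tool's z in degrees. A call has 1 to 8 rows; each row is the pose to reach, as a shift and turn from the pose measured when the call began, along the tool's axes at that moment; what a row does not reach only later rows make up. A row lasts 1/12 s, in which the tool goes at most 41.7 mm and 7.16 degrees, less where a joint would pass 70% of its speed; a pose out of reach is approached as far as the arm can. A call with a gripper value outside its range is refused whole. The fingers move at their own pace and stop on an object; "newtons" is the grip in N (left out, the last holds). Time passes only in rows, so rows that repeat a pose let the fingers close. It gives the time, the measured TCP pose, the force and the opening at its end, in the units of the state.
- monitor.sense(): the state, without advancing time (a new reading comes with each control period).
- snapshot(name): name is "scene" or "side" or "wrist"; returns a dict with "frame" (420x560x3 uint8, red, green, blue), "intrinsics" (3x3 intrinsics, pixels), "camera_from_world" (4x4, takes a point from world to camera coordinates); the wrist camera has in their place "T_tool_cam" (4x4, takes a point from camera to tool coordinates, whose origin is the TCP and whose axes are the flange's). Camera axes: x right, y down, z forward; pixel columns grow to the right and rows downward; lengths in mm; the calibration is good to about 2 mm. A picture is of the moment at which its call begins: read the wrist's pose just before it. There is no depth.
- workorder.finish_job(): hands the job in, once; it reports no verdict.
Trained networks look in a picture, given as the dict that the camera call returned (one of the last four; its "shot" number tells which), for a name from the list of things; names that differ only in an ending like _2 or _b are one class to them, and where a whole thing is asked for, a point or a joint stands for the part that bears it (a point fixed in the world has none). Each returns a list of dicts, best first, with "p" (0 to 1); they miss things now and then, are a little off and sometimes report something else, mostly with a low value. They report only what shows in the picture. A call takes as long as a camera call. They do not tell look-alikes from the thing itself.
- finder.silhouettes(query, picture): "region" (420x560 bool, what is visible of it) and "centre" ([column, row] in pixels, amid what is visible of it).
- finder.place_of(query, picture): "centre" ([column, row] in pixels: a listed point, or the origin of a listed thing).
The state is a dict: "clock": time; "qpos": joint angles; "qd": joint speeds; "joint_efforts": joint torques, N m; "position": TCP position; "tool_rot": TCP orientation; "wrist_force": force on the tool from outside, world axes, zero at the start; "torque": the same for the moment, N m; "opening": finger opening in mm.
Only numpy, scipy, OpenCV 4.12 (cv2) and the standard library are available. Lean on these libraries where they do the work, as an engineer would, in place of code of your own. Each camera call takes 0.05 s, during which the arm holds its last target. There are 200 camera calls.

TASK

Clear up the bag maker's bench: put the round steel weight, the thread spool, the wooden block and the L-shaped aluminium square each back into the plywood nest whose recess matches its outline and size (the spool belongs in the small round recess, the weight in the large one), lying flat on the recess floor. Set each tool down rather than dropping it, and leave the open glue bottle standing where it is.

Things in the scene. Friction and masses are not known exactly. Their poses are not given: they have to be found in the camera images.
- weight: Pattern weight: steel disc 64 mm across and 20 mm high, standing flat, with a black upright cylindrical knob (24 mm across, from 20 to 46 mm height) in the centre of its top, to be gripped. About 0.45 kg. Origin: centre of the underside; z up.
- spool: Thread spool standing upright: wooden end discs, tan thread; 40 mm across, 50 mm high, about 60 g. Origin: centre of the underside; z up.
- block: Brown hardwood edge-slicking block, 76 mm (its x) x 36 mm (its y) x 34 mm high, with two dark lines along its top. About 80 g. Origin: centre of the underside; z up.
- square: L-shaped aluminium setting square lying flat, 32 mm high, 0.23 kg. Two legs, each 70 mm long over all and 24 mm wide: one along its x (middle line y = -23 mm), one along its y (middle line x = -23 mm), meeting at the corner (-35, -35) mm. Origin: on the underside, centre of the 70 x 70 mm square the L spans (in the open notch, not in metal); z up.
- weight_nest: Flat square plywood plate, 104 x 104 mm, 14 mm thick, fixed, with a dark-lined central recess 8 mm deep (its floor 6 mm above the table). Origin: centre of the plate's underside; z up. Recess: the larger circle, 78 mm across, for the weight.
- spool_nest: Flat square plywood plate, 104 x 104 mm, 14 mm thick, fixed, with a dark-lined central recess 8 mm deep (its floor 6 mm above the table). Origin: centre of the plate's underside; z up. Recess: the smaller circle, 54 mm across, for the spool.
- block_nest: Flat square plywood plate, 104 x 104 mm, 14 mm thick, fixed, with a dark-lined central recess 8 mm deep (its floor 6 mm above the table). Origin: centre of the plate's underside; z up. Recess: rectangle 90 mm (its x) x 50 mm (its y), for the block, either way round.
- square_nest: Flat square plywood plate, 104 x 104 mm, 14 mm thick, fixed, with a dark-lined central recess 8 mm deep (its floor 6 mm above the table). Origin: centre of the plate's underside; z up. Recess: an L for the square, 7 mm wider than it on every side; the square lies right when its x and y axes and its origin agree with the nest's (seen from above).
- glue: Small open glue bottle, white and amber, green pointed spout, standing loose; 40 mm across, 94 mm high, about 90 g. Not to be moved. The tallest thing among the tools; taller bins and equipment stand only along the table edges. Origin: centre of the underside; z up.
Not all that is in view belongs to the job. Leave any purple look-alike of the spool_nest alone.

How it is judged:
By the outcome, as a careful person would: the job done as asked, in the order asked, and still so for the second after the job is handed in, with the robot touching nothing.
It also fails if it takes over 134 s, if anything falls off the work surface, if the arm or the gripper's body presses on something with over 40 N, if the wrist force passes 120 N, or if a joint passes its speed limit or range.

## Working session

There is one attempt and no reset: what is moved stays moved. The work goes in short steps, Python scripts to look and compute and a tool call to move; the robot and the scene stay as the last step left them, time stands still between calls to the robot, and variables do not carry over. Pictures are saved under pics/ and viewed, about 12 in all and at most 16, crops included, and the job is handed in when it is done.

Besides the shell and the picture viewer there is one more tool, called after "Call:" by a JSON object that holds its "op" and its "data", one argument or row to a line. jog_arm: Moves the arm, as the interface text tells. Its arguments: {"type":"object","properties":{"increments":{"type":"array"},"newtons":{"type":"number"}},"required":["increments"]}

```bash
ls; mkdir -p pics
cat > h.py <<'E'
import numpy as np, cv2
from cell import monitor, snapshot, workorder, finder, r
def save(p,n,box=None,s=1):
    f=p["frame"][:,:,::-1]
    if box: f=f[box[1]:box[3],box[0]:box[2]]
    cv2.imwrite("pics/"+n,cv2.resize(f,None,fx=s,fy=s,interpolation=cv2.INTER_CUBIC))
def q2R(q):
    from scipy.spatial.transform import Rotation as R
    return R.from_quat([q[1],q[2],q[3],q[0]]).as_matrix()
def cam(p,st=None):
    K=np.array(p["intrinsics"])
    if "camera_from_world" in p: return K,np.array(p["camera_from_world"])
    T=np.eye(4);T[:3,:3]=q2R(st["tool_rot"]);T[:3,3]=st["position"]
    return K,np.linalg.inv(T@np.array(p["T_tool_cam"]))
def back(px,z,K,C):
    d=np.linalg.inv(K)@np.array([px[0],px[1],1.]); R=C[:3,:3].T; o=-R@C[:3,3]; d=R@d
    return o+d*(z-o[2])/d[2]
def proj(P,K,C):
    P=np.atleast_2d(P); c=(C[:3,:3]@P.T).T+C[:3,3]; u=(K@c.T).T; return u[:,:2]/u[:,2:]
E
python3 - <<'E'
from h import *
s=monitor.sense();print(s)
p={n:snapshot(n) for n in("scene","side","wrist")}
for n in p: save(p[n],n+"0.png")
names="weight spool block square weight_nest spool_nest block_nest square_nest glue".split()
for n in("scene","wrist"):
  K,C=cam(p[n],s)
  print(n,"cam at",-C[:3,:3].T@C[:3,3])
  for q in names:
    for d in finder.place_of(q,p[n])[:3]:
      print(q,round(d["p"],2),np.round(d["centre"]),np.round(back(d["centre"],0,K,C)[:2]))
E
```

```text
pics
{'clock': 0.0, 'qpos': array([-6.66110299e-02,  3.00507429e-01,  1.52160644e+00,  1.19601370e-05,
        1.32067639e+00, -6.65959946e-02]), 'qd': array([-1.53182307e-03, -6.18548950e-04,  2.04927227e-06,  3.56418897e-04,
        2.34279753e-03,  2.36289882e-04]), 'joint_efforts': array([-1.53750298e-03, -5.31805658e+01, -3.52735734e+01,  7.07558286e-02,
        2.43994006e-02, -4.79655944e-05]), 'position': array([5.49732152e+02, 1.20112906e-02, 2.04855670e+02]), 'tool_rot': array([-4.54475068e-04,  7.07113019e-01,  7.07100290e-01, -3.89939875e-04]), 'wrist_force': array([0.28042339, 0.32735458, 0.55300976]), 'torque': array([ 0.03758795, -0.00801249, -0.00046319]), 'opening': 94.09073540718184}
scene cam at [ 970.87514953 -864.79770533  827.99268784]
weight 0.8 [206. 252.] [ 354. -302.]
spool 0.88 [296. 275.] [ 609. -234.]
block 0.66 [306. 185.] [424. 123.]
square 0.77 [368. 188.] [606. 225.]
square 0.25 [362. 152.] [494. 421.]
spool_nest 0.92 [167. 225.] [ 185. -281.]
spool_nest 0.74 [271. 230.] [ 455. -127.]
spool_nest 0.73 [272. 142.] [175. 288.]
block_nest 0.67 [222. 311.] [ 522. -429.]
square_nest 0.96 [363. 154.] [502. 407.]
wrist cam at [548.90623334  81.62860659 384.38117719]
weight 0.67 [117. 417.] [ 332. -308.]
block 0.61 [162.  53.] [429. 122.]
square 0.64 [160.  56.] [426. 119.]
square 0.42 [124. 418.] [ 340. -310.]
spool_nest 0.68 [197. 286.] [ 446. -124.]
glue 0.59 [194. 290.] [ 442. -129.]
```

View pics/scene0.png

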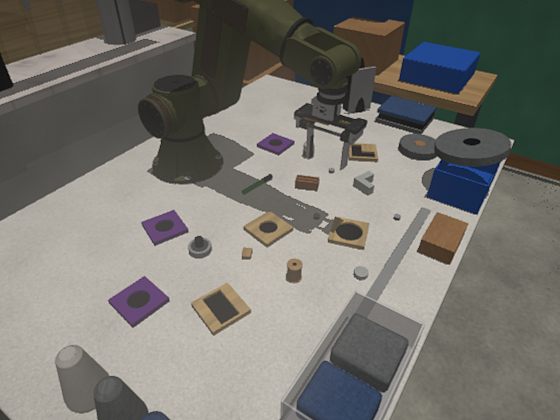

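View pics/wrist0.png

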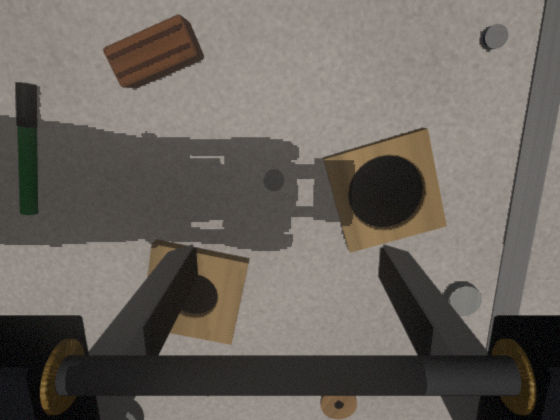

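View pics/side0.png

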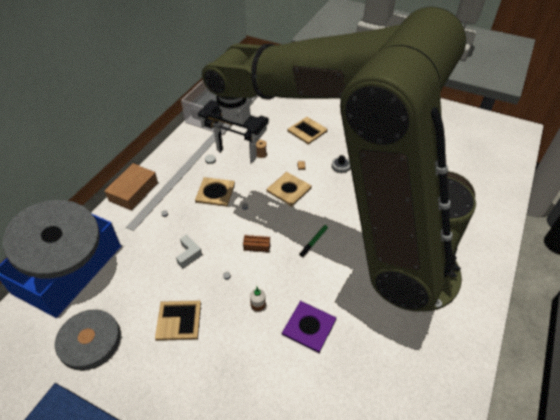

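The scene picture shows the weight (200,245), spool (294,270), block (307,183) and square (366,183). The plywood nests are small round (269,228), large round (348,232), rectangle (221,307) and L (363,152). There are three purple look-alikes at (165,225), (138,300) and (275,143). The side view shows the glue at (258,297). Next I locate everything from the two fixed cameras.

Run:
```python
from h import *
s=monitor.sense()
names="weight spool block square weight_nest spool_nest block_nest square_nest glue".split()
for n in("scene","side","wrist"):
  p=snapshot(n);K,C=cam(p,s)
  print(n, np.round(K[0,0]))
  for q in names:
    for d in finder.place_of(q,p)[:3]:
      if n!="scene": print(q,round(d["p"],2),np.round(d["centre"]),np.round(back(d["centre"],0,K,C)[:2]))
    for d in finder.silhouettes(q,p)[:3]:
      m=d["region"]; c=cv2.findContours(m.astype(np.uint8),0,2)[0]; c=max(c,key=cv2.contourArea)[:,0,:]
      z=14 if "nest" in q else {"block":34,"square":32}.get(q,0)
      w=np.array([back(x,z,K,C)[:2] for x in c]).astype(np.float32)
      b=cv2.minAreaRect(w)
      print("  sil",q,round(d["p"],2),np.round(d["centre"]),"rect",np.round(b[0]),np.round(b[1]),round(b[2]))
```

```text
scene 415.0
  sil weight 0.6 [204. 249.] rect [ 330. -297.] [61. 85.] 41
  sil spool 0.85 [296. 272.] rect [ 595. -224.] [38. 84.] 31
  sil block 0.76 [307. 184.] rect [442.  96.] [73. 74.] 24
  sil square 0.87 [365. 185.] rect [595. 203.] [ 64. 125.] 26
  sil square 0.68 [350. 234.] rect [661. -42.] [102. 116.] 18
  sil weight_nest 0.9 [348. 234.] rect [655. -22.] [103. 118.] 17
  sil spool_nest 0.93 [274. 142.] rect [203. 268.] [121. 116.] 88
  sil spool_nest 0.84 [168. 226.] rect [ 200. -302.] [108. 124.] 68
  sil spool_nest 0.59 [269. 226.] rect [ 452. -137.] [113. 115.] 77
  sil block_nest 0.57 [219. 310.] rect [ 519. -430.] [108. 114.] 72
  sil glue 0.5 [306. 150.] rect [307. 309.] [ 11. 107.] 31
  sil glue 0.25 [308. 183.] rect [422. 136.] [80. 79.] 25
side 466.0
weight 0.5 [343. 168.] [ 325. -298.]
weight 0.45 [217. 191.] [645. -19.]
  sil weight 0.54 [342. 167.] rect [ 341. -320.] [57. 92.] 21
  sil weight 0.19 [261. 149.] rect [ 618. -267.] [35. 96.] 27
spool 0.49 [263. 155.] [ 593. -238.]
  sil spool 0.5 [262. 151.] rect [ 616. -268.] [32. 96.] 28
block 0.76 [256. 250.] [4
[... 894 characters left out ...]
rist 377.0
weight 0.58 [122. 416.] [ 339. -307.]
  sil weight 0.48 [137. 415.] rect [ 354. -298.] [25. 28.] 0
  sil spool 0.73 [341. 402.] rect [ 612. -293.] [45. 34.] 0
  sil spool 0.28 [386. 190.] rect [651. -14.] [110. 111.] 17
block 0.6 [162.  55.] [429. 120.]
  sil block 0.81 [155.  51.] rect [432. 118.] [80. 40.] 22
  sil square 0.26 [338. 403.] rect [ 607. -262.] [41. 34.] 3
weight_nest 0.59 [379. 190.] [645. -12.]
  sil weight_nest 0.58 [383. 190.] rect [647. -11.] [106. 108.] 17
spool_nest 0.72 [196. 288.] [ 445. -127.]
  sil spool_nest 0.6 [211. 291.] rect [ 462. -129.] [112.  69.] 76
square_nest 0.39 [382. 190.] [647. -12.]
  sil glue 0.15 [155.  50.] rect [421. 122.] [87. 45.] 22
```

Call:
{"op": "jog_arm", "data": {
  "increments": [1, 120, -121, 20, 56, 1, 120, -121, 20, 56, 1, 120, -121, 20, 56, 1, 120, -121, 20, 56, 1, 120, -121, 20, 56, 1, 120, -121, 20, 56, 1, 120, -121, 20, 56, 1, 120, -121, 20, 56],
  "newtons": 30
}}

```text
clock: 4.57
position: [428.9, 120.3, 185.7]
tool_rot: [0.0, 0.957, 0.29, 0.0]
wrist_force: [0.4, -0.4, 0.3]
opening: 94.2
```

Call:
{"op": "jog_arm", "data": {
  "increments": [1, 0, 0, 15, 12, 1, 0, 0, 30, 12, 1, 0, 0, 40, 12, 1, 0, 0, 40, 12]
}}

```text
clock: 4.9
position: [428.0, 120.1, 144.0]
tool_rot: [0.0, 0.982, 0.19, -0.001]
wrist_force: [0.1, -1.4, 0.2]
opening: 94.2
```

```bash
cat >> h.py <<'E'
from scipy.optimize import minimize
def box(x0,x1,y0,y1,z0,z1): return np.array([[x,y,z] for x in(x0,x1) for y in(y0,y1) for z in(z0,z1)],float)
def cyl(rad,z0,z1):
    a=np.linspace(0,2*np.pi,24,endpoint=False); return np.array([[rad*np.cos(t),rad*np.sin(t),z] for t in a for z in(z0,z1)])
PL=[box(-52,52,-52,52,0,14)]
M={"block":[box(-38,38,-18,18,0,34)],"square":[box(-35,35,-35,-11,0,32),box(-35,-11,-35,35,0,32)],
 "weight":[cyl(32,0,20),cyl(12,20,46)],"spool":[cyl(20,0,50)],"glue":[cyl(20,0,60)],
 "weight_nest":PL,"spool_nest":PL,"block_nest":PL,"square_nest":PL}
def outline(q,v,K,C,z=0):
    c,s=np.cos(np.radians(v[2])),np.sin(np.radians(v[2])); R=np.array([[c,-s,0],[s,c,0],[0,0,1]])
    return [cv2.convexHull(np.float32(proj(b@R.T+[v[0],v[1],z],K,C))) for b in M[q]]
def fit(q,p,st,v0,name=None,z=0,reg=None,near=60,yaws=(0,)):
    K,C=cam(p,st)
    if reg is None:
        c=[d for d in finder.silhouettes(q,p) if np.hypot(*(back(d["centre"],14,K,C)[:2]-v0[:2]))<near]
        if not c: print(q,"none"); return None
        reg=c[0]["region"]; print(q,"p",round(c[0]["p"],2))
    def cost(v):
        m=np.zeros(reg.shape,np.uint8)
        for h in outline(q,v,K,C,z): cv2.fillConvexPoly(m,np.round(h*16).astype(np.int32),1,shift=4)
        m=m>0; return 1-(m&reg).sum()/max(1,(m|reg).sum())
    best=None
    for y in yaws:
        v=np.array([v0[0],v0[1],v0[2]+y],float)
        o=minimize(cost,v,method="Nelder-Mead",options=dict(initial_simplex=[v,v+[12,0,0],v+[0,12,0],v+[0,0,12]],maxiter=150))
        if best is None or o.fun<best.fun: best=o
    v=best.x; print(q,"fit",np.round(v,1),"IoU",round(1-best.fun,3))
    if name:
        f=p["frame"][:,:,::-1].copy()
        cv2.polylines(f,[np.int32(np.round(h)) for h in outline(q,v,K,C,z)],True,(0,255,0),1); cv2.imwrite("pics/"+name,f)
    return v
def totool(x,y,st):
    R=q2R(st["tool_rot"]); d=R.T@(np.array([x,y,st["position"][2]])-st["position"]); ty=np.degrees(np.arctan2(R[1,1],R[0,1]))
    print("tool shift",np.round(d[:2],1),"jaw dir deg",round(ty,1),"z",round(st["position"][2],1)); return d
E
python3 - <<'E'
from h import *
s=monitor.sense();p=snapshot("wrist")
v=fit("block",p,s,[428,121,22],"b1.png"); totool(v[0],v[1],s)
E
```

```text
block p 0.75
block fit [429.6 120.5  21.8] IoU 0.932
tool shift [1.5 0.2] jaw dir deg -68.1 z 144.0
```

View pics/b1.png

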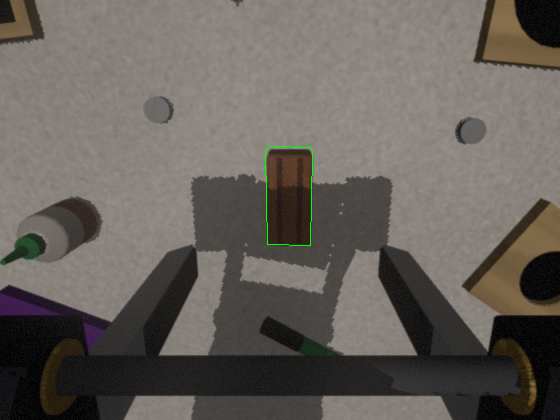

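The overlay sits on the block (columns 266–312, rows 148–245), with the jaws straddling it. The glue bottle is clear at left (60,235). I descend and grip.

Call:
{"op": "jog_arm", "data": {
  "increments": [0.7, 1.5, 0, 30, 0, 0.7, 1.5, 0, 65, 0, 0.7, 1.5, 0, 95, 0, 0.7, 1.5, 0, 115, 0, 0.7, 1.5, 0, 126, 0, 0.7, 1.5, 0, 132, 0, 0.7, 1.5, 0, 132, 0, 0.6, 1.5, 0, 132, 0]
}}

```text
clock: 5.67
position: [431.0, 121.0, 14.8]
tool_rot: [0.0, 0.982, 0.19, 0.001]
wrist_force: [-0.6, 0.3, -0.1]
opening: 62.0
```

Call:
{"op": "jog_arm", "data": {
  "increments": [0.2, 0, 0, 0, 0, 0.2, 0, 0, 0, 0, 0.2, 0, 0, 0, 0, 0.2, 0, 0, 0, 0, 0.2, 0, 0, 0, 0, 0.2, 0, 0, 0, 0, 0.2, 0, 0, 0, 0],
  "newtons": 25
}}

```text
clock: 6.25
position: [431.3, 121.0, 15.3]
tool_rot: [0.0, 0.982, 0.19, 0.001]
wrist_force: [-1.4, -0.5, 7.6]
opening: 35.7
```

Call:
{"op": "jog_arm", "data": {
  "increments": [0.2, 0, 0, -8, 0, 0.2, 0, 0, -25, 0, 0.2, 0, 0, -50, 0, 0.2, 0, 0, -80, 0, 0.2, 0, 0, -110, 0, 0.2, 0, 0, -125, 0, 0.2, 0, 0, -130, 0, 0.2, 0, 0, -130, 0]
}}

```text
clock: 6.92
position: [431.3, 121.1, 146.3]
tool_rot: [0.0, 0.982, 0.19, 0.002]
wrist_force: [-0.2, -0.1, -1.1]
opening: 36.0
```

Call:
{"op": "jog_arm", "data": {
  "increments": [0.2, -5, 15, 0, 0, 0.2, -15, 45, 0, 0, 0.2, -30, 85, 0, 0, 0.2, -45, 125, 0, 0, 0.2, -60, 165, 0, 0, 0.2, -75, 205, 0, 0, 0.2, -90, 243, 0, 0, 0.2, -100, 270, 0, 0]
}}

```text
clock: 7.58
position: [438.2, -169.3, 144.6]
tool_rot: [-0.001, 0.982, 0.19, 0.001]
wrist_force: [0.7, 0.3, -0.3]
opening: 35.9
```

Call:
{"op": "jog_arm", "data": {
  "increments": [0.2, -15, 40, 0, 0, 0.2, -30, 80, 0, 0, 0.2, -45, 120, 0, 0, 0.2, -60, 160, 0, 0, 0.2, -75, 200, 0, 0, 0.2, -90, 240, 0, 0, 0.2, -100, 265, 0, 0, 0.2, -100, 270, 0, 0]
}}

```text
clock: 8.25
position: [444.0, -461.4, 141.3]
tool_rot: [-0.002, 0.982, 0.188, 0.0]
wrist_force: [-1.0, -0.3, -1.9]
opening: 35.4
```

Run:
```python
from h import *
s=monitor.sense();p=snapshot("wrist");print(s["position"],s["opening"],s["qpos"].round(2))
v=fit("block_nest",p,s,[514,-430,72],"n1.png")
save(p,"n1raw.png") if v is None else totool(v[0],v[1],s)
```

```text
[ 443.95430092 -461.4046068   141.25750082] 35.42116545810474 [-0.86  0.56  1.31  0.    1.28  0.33]
block_nest p 0.95
block_nest fit [ 511.7 -424.2   71.4] IoU 0.984
tool shift [76.6 -9.6] jaw dir deg -68.4 z 141.3
```

View pics/n1.png

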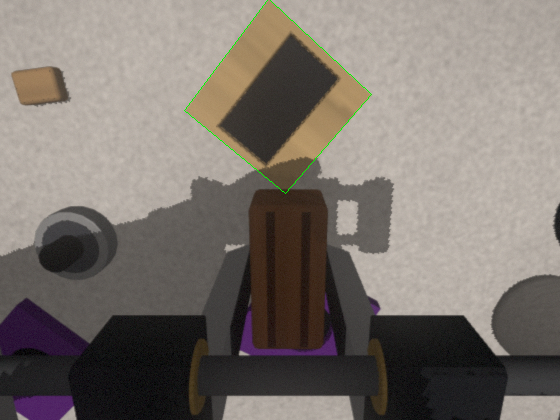

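The nest plate fits well. Its recess long axis runs from (243,145) to (315,55), about −18°, which agrees with the plate yaw. I turn +40° and shift over it.

Call:
{"op": "jog_arm", "data": {
  "increments": [0.2, 30, -4, 0, 40, 0.2, 60, -8, 0, 40, 0.2, 78, -8.5, 0, 40, 0.2, 78, -8.5, 20, 40, 0.2, 78, -8.5, 45, 40, 0.2, 78, -8.5, 70, 40, 0.2, 78, -8.5, 80, 40, 0.2, 78, -8.5, 80, 40]
}}

```text
clock: 9.02
position: [513.4, -418.2, 58.7]
tool_rot: [-0.004, 0.988, -0.157, -0.003]
wrist_force: [-0.6, -0.1, -0.6]
opening: 35.7
```

Run:
```python
from h import *
s=monitor.sense();p=snapshot("wrist");print(s["position"])
totool(513.4,-424.8,s)
save(p,"n2.png")
```

```text
[ 513.42607498 -418.21838142   58.66352419]
tool shift [2.  6.3] jaw dir deg -108.0 z 58.7
```

View pics/n2.png

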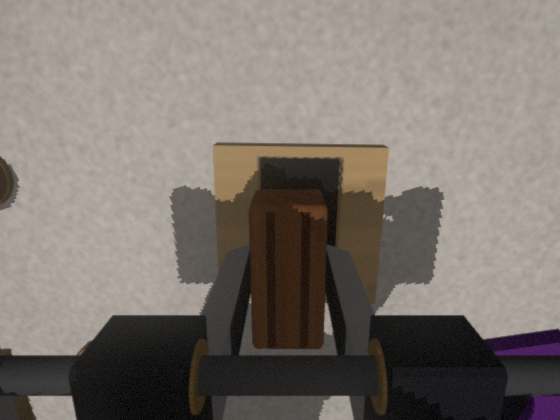

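The recess is visible behind the block and about 6 mm to the right, which matches the computed shift.

Call:
{"op": "jog_arm", "data": {
  "increments": [0.2, 2, 6.5, 0, 0.5, 0.2, 2, 6.5, 8, 0.5, 0.2, 2, 6.5, 16, 0.5, 0.2, 2, 6.5, 24, 0.5, 0.2, 2, 6.5, 28, 0.5, 0.2, 2, 6.5, 30, 0.5, 0.2, 2, 6.5, 30, 0.5]
}}

```text
clock: 9.65
position: [513.8, -425.6, 30.3]
tool_rot: [-0.003, 0.987, -0.161, -0.002]
wrist_force: [0.2, -0.4, -1.0]
opening: 35.8
```

Run:
```python
from h import *
s=monitor.sense();print(s["position"],s["qd"].round(3))
totool(513.4,-424.8,s)
```

```text
[ 513.78715854 -425.63828773   30.26335698] [ 0.001 -0.012 -0.01   0.002  0.006  0.001]
tool shift [-0.6 -0.7] jaw dir deg -108.5 z 30.3
```

Call:
{"op": "jog_arm", "data": {
  "increments": [0.2, -0.5, -0.5, 2, 0, 0.2, -0.5, -0.5, 4, 0, 0.2, -0.5, -0.5, 6, 0, 0.2, -0.5, -0.5, 7, 0, 0.2, -0.5, -0.5, 8, 0, 0.2, -0.5, -0.5, 8.5, 0, 0.2, -0.5, -0.5, 9, 0, 0.2, -0.5, -0.5, 9, 0]
}}

```text
clock: 10.32
position: [513.5, -425.0, 21.6]
tool_rot: [-0.003, 0.987, -0.161, -0.002]
wrist_force: [-1.2, 0.8, 1.3]
opening: 35.7
```

Call:
{"op": "jog_arm", "data": {
  "increments": [0.2, 0, 0, 0.7, 0, 0.2, 0, 0, 1.3, 0, 0.2, 0, 0, 1.3, 0]
}}

```text
clock: 10.57
position: [513.5, -425.0, 21.4]
tool_rot: [-0.003, 0.987, -0.161, -0.002]
wrist_force: [-6.5, 4.5, 11.4]
opening: 35.7
```

Call:
{"op": "jog_arm", "data": {
  "increments": [0.45, 0, 0, 0, 0, 0.5, 0, 0, 0, 0, 0.55, 0, 0, 0, 0, 0.6, 0, 0, 0, 0]
}}

```text
clock: 10.9
position: [513.5, -425.0, 21.2]
tool_rot: [-0.003, 0.987, -0.161, -0.002]
wrist_force: [-0.2, 0.4, 0.6]
opening: 54.9
```

Call:
{"op": "jog_arm", "data": {
  "increments": [0.6, 0, 0, -10, 0, 0.6, 0, 0, -35, 0, 0.6, 0, 0, -70, 0, 0.6, 0, 0, -105, 0, 0.6, 0, 0, -130, 0, 0.6, -40, 0, -130, 0, 0.6, -60, 0, -130, 0, 0.6, -60, 0, -130, 0]
}}

```text
clock: 11.57
position: [454.6, -406.2, 153.0]
tool_rot: [-0.003, 0.987, -0.161, -0.001]
wrist_force: [0.3, -0.2, 0.0]
opening: 56.5
```

Run:
```python
from h import *
s=monitor.sense();p=snapshot("wrist");print(s["position"])
v=fit("block_nest",p,s,[513,-424,-18])
v=fit("block",p,s,[513,-424,-18],z=6,name="n3.png")
p=snapshot("scene")
for q,v0 in dict(weight=[335,-300,0],spool=[600,-236,0],square=[600,235,0],square_nest=[493,416,28],glue=[338,298,0]).items():
  fit(q,p,s,v0,yaws=(0,90,180,270) if q=="square" else (0,))
p=snapshot("side")
for q,v0 in dict(weight=[335,-300,0],spool=[600,-236,0],square=[600,235,0],square_nest=[493,416,28],glue=[338,298,0]).items():
  fit(q,p,s,v0,yaws=(0,90,180,270) if q=="square" else (0,))
```

```text
[ 454.61367267 -406.24039359  152.95935767]
block_nest p 0.77
block_nest fit [ 511.6 -424.6  -19. ] IoU 0.7
block p 0.66
block fit [ 510.5 -424.3  -18.6] IoU 0.944
weight p 0.83
weight fit [ 337.8 -305.7    3.6] IoU 0.861
spool p 0.75
spool fit [ 608.5 -243.7   11.2] IoU 0.909
square p 0.87
square fit [603.8 230.9 -15.7] IoU 0.835
square_nest p 0.72
square_nest fit [498.5 413.5  26.5] IoU 0.91
glue p 0.63
glue fit [337.7 287.6   8. ] IoU 0.813
weight none
spool p 0.77
spool fit [ 604.6 -240.3    5.3] IoU 0.917
square p 0.96
square fit [597.5 233.9 -21.3] IoU 0.917
square_nest p 0.71
square_nest fit [492.8 415.8  27.1] IoU 0.975
glue p 0.59
glue fit [335.1 285.9  25.8] IoU 0.835
```

View pics/n3.png

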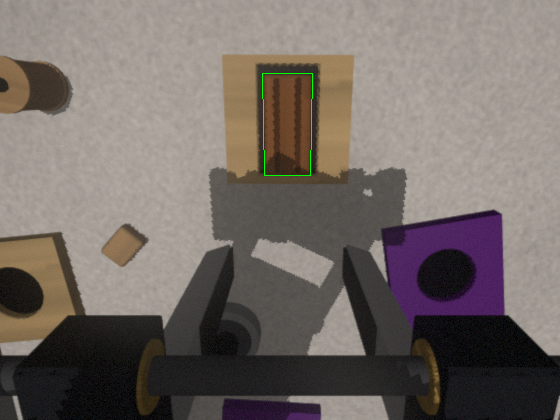

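The block lies in its recess with an even dark gap around it (rows 73–175). The weight is next.

Call:
{"op": "jog_arm", "data": {
  "increments": [0.7, -35, -15, 0, 0, 0.7, -70, -29, 0, 0, 0.7, -105, -43, 0, 0, 0.7, -144, -58, 0, 0, 0.7, -144, -58, 20, 0, 0.7, -144, -58, 40, 0, 0.7, -144, -58, 40, 0, 0.7, -144, -58, 40, 0]
}}

```text
clock: 12.98
position: [338.6, -305.7, 112.4]
tool_rot: [-0.003, 0.987, -0.161, -0.002]
wrist_force: [0.5, -0.4, -0.1]
opening: 65.7
```

Run:
```python
from h import *
s=monitor.sense();p=snapshot("wrist");print(s["position"])
v=fit("weight",p,s,[337,-305,0],name="w1.png")
if v is not None: totool(v[0],v[1],s)
```

```text
[ 338.63815024 -305.70826545  112.40763848]
weight p 0.85
weight fit [ 335.6 -303.3    3.3] IoU 0.961
tool shift [-3.7 -1.3] jaw dir deg -108.5 z 112.4
```

View pics/w1.png

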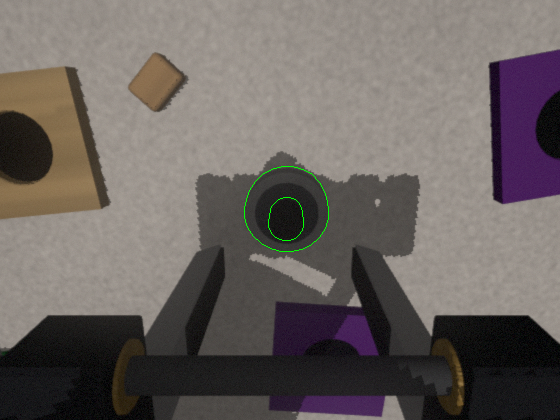

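The weight is at (286,208) with its knob between the jaws and the fit on it. I descend to z≈26, above the disc top, and grip the knob.

Call:
{"op": "jog_arm", "data": {
  "increments": [0.6, -3.5, -1, 15, 0, 0.6, -3.5, -1, 35, 0, 0.6, -3.5, -1, 55, 0, 0.6, -3.5, -1, 70, 0, 0.6, -3.5, -1, 80, 0, 0.6, -3.5, -1, 86, 0, 0.6, -3.5, -1, 87, 0, 0.6, -3.5, -1, 87, 0]
}}

```text
clock: 13.75
position: [336.3, -304.0, 26.6]
tool_rot: [-0.003, 0.987, -0.161, -0.001]
wrist_force: [0.1, -0.3, -0.7]
opening: 56.3
```

Call:
{"op": "jog_arm", "data": {
  "increments": [0.1, 0, 0, 0, 0, 0.1, 0, 0, 0, 0, 0.1, 0, 0, 0, 0, 0.1, 0, 0, 0, 0, 0.1, 0, 0, 0, 0, 0.1, 0, 0, 0, 0, 0.1, 0, 0, 0, 0, 0.1, 0, 0, 0, 0],
  "newtons": 45
}}

```text
clock: 14.42
position: [336.4, -304.0, 26.8]
tool_rot: [-0.002, 0.987, -0.161, -0.001]
wrist_force: [-0.1, 2.0, 6.1]
opening: 23.0
```

Call:
{"op": "jog_arm", "data": {
  "increments": [0.1, 0, 0, -6, 0, 0.1, 0, 0, -20, 0, 0.1, 0, 0, -40, 0, 0.1, 0, 0, -60, 0, 0.1, 0, 0, -80, 0, 0.1, 0, 0, -92, 0, 0.1, 0, 0, -95, 0, 0.1, 0, 0, -95, 0]
}}

```text
clock: 15.08
position: [336.6, -304.6, 122.2]
tool_rot: [-0.002, 0.987, -0.161, -0.001]
wrist_force: [-0.5, 0.1, -5.5]
opening: 22.9
```

Call:
{"op": "jog_arm", "data": {
  "increments": [0.1, 4, -10, 0, 0, 0.1, 11, -34, 0, 0, 0.1, 21, -64, 0, 0, 0.1, 31, -96, 0, 0, 0.1, 42, -128, 0, 0, 0.1, 52, -158, 0, 0, 0.1, 60, -180, 0, 0, 0.1, 63, -190, 0, 0]
}}

```text
clock: 15.75
position: [457.6, -141.5, 121.7]
tool_rot: [-0.003, 0.987, -0.16, -0.002]
wrist_force: [0.5, -0.8, -3.6]
opening: 23.0
```

Call:
{"op": "jog_arm", "data": {
  "increments": [0.1, 6, -20, 0, 0, 0.1, 15, -45, 0, 0, 0.1, 25, -75, 0, 0, 0.1, 35, -105, 0, 0, 0.1, 45, -135, 0, 0, 0.1, 54, -162, 0, 0, 0.1, 60, -178, 0, 0, 0.1, 61, -184, 0, 0]
}}

```text
clock: 16.42
position: [574.0, 15.7, 120.9]
tool_rot: [-0.003, 0.987, -0.159, -0.002]
wrist_force: [0.4, -0.5, -3.8]
opening: 22.9
```

Run:
```python
from h import *
s=monitor.sense();p=snapshot("wrist");print(s["position"])
v=fit("weight_nest",p,s,[648,-14,17],name="w2.png")
if v is not None: totool(v[0],v[1],s)
else: save(p,"w2.png")
```

```text
[574.01101849  15.73772305 120.90633769]
weight_nest p 0.83
weight_nest fit [648.5 -11.9  16.7] IoU 0.994
tool shift [79.4  2.8] jaw dir deg -108.3 z 120.9
```

View pics/w2.png

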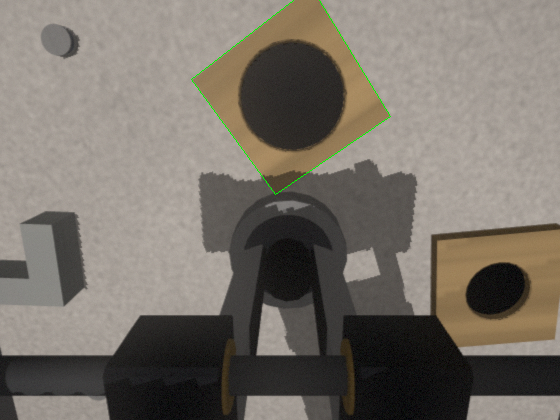

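The large round recess is at (292,96), on plywood and fitted well. It differs clearly in size from the small one at (497,290). I carry the weight over it.

Call:
{"op": "jog_arm", "data": {
  "increments": [0.1, 20, 1, 0, 0, 0.1, 50, 2, 0, 0, 0.1, 75, 3, 0, 0, 0.1, 80, 3, 15, 0, 0.1, 80, 3, 40, 0, 0.1, 80, 3, 60, 0, 0.1, 80, 3, 70, 0, 0.1, 80, 3, 70, 0]
}}

```text
clock: 17.18
position: [645.9, -14.2, 48.0]
tool_rot: [-0.002, 0.987, -0.16, -0.005]
wrist_force: [-1.0, 1.3, -3.8]
opening: 23.2
```

Run:
```python
from h import *
s=monitor.sense();print(s["position"]); totool(648.5,-11.9,s)
```

```text
[645.86789221 -14.22283298  47.98390881]
tool shift [ 1.8 -3. ] jaw dir deg -108.4 z 48.0
```

Call:
{"op": "jog_arm", "data": {
  "increments": [0.1, 1.8, -3, 0, 0, 0.1, 1.8, -3, 3, 0, 0.1, 1.8, -3, 6, 0, 0.1, 1.8, -3, 9, 0, 0.1, 1.8, -3, 11, 0, 0.1, 1.8, -3, 12.5, 0, 0.1, 1.8, -3, 13.5, 0, 0.1, 1.8, -3, 13.5, 0]
}}

```text
clock: 17.85
position: [648.4, -11.8, 34.3]
tool_rot: [-0.002, 0.987, -0.16, -0.005]
wrist_force: [-0.6, 0.6, -3.6]
opening: 23.1
```

Run:
```python
from h import *
s=monitor.sense();print(s["position"]); totool(648.5,-11.9,s)
```

```text
[648.35058589 -11.84071582  34.34929738]
tool shift [0.2 0. ] jaw dir deg -108.4 z 34.3
```

Call:
{"op": "jog_arm", "data": {
  "increments": [0.1, 0, 0, 0.5, 0, 0.1, 0, 0, 1, 0, 0.1, 0, 0, 1.5, 0, 0.1, 0, 0, 2, 0, 0.1, 0, 0, 2, 0]
}}

```text
clock: 18.27
position: [648.3, -11.8, 33.0]
tool_rot: [-0.002, 0.987, -0.16, -0.005]
wrist_force: [-4.3, -1.1, 3.2]
opening: 23.0
```

Call:
{"op": "jog_arm", "data": {
  "increments": [0.3, 0, 0, 0, 0, 0.4, 0, 0, 0, 0, 0.5, 0, 0, 0, 0, 0.55, 0, 0, 0, 0]
}}

```text
clock: 18.6
position: [648.5, -11.9, 33.1]
tool_rot: [-0.002, 0.987, -0.16, -0.005]
wrist_force: [0.6, -0.0, -0.9]
opening: 44.7
```

Call:
{"op": "jog_arm", "data": {
  "increments": [0.55, 0, 0, -10, 0, 0.55, 0, 0, -35, 0, 0.55, 0, 0, -70, 0, 0.55, 0, 0, -105, 0, 0.6, 0, 0, -110, 0, 0.7, -40, 0, -110, 0, 0.7, -80, 0, -110, 0, 0.7, -80, 0, -110, 0]
}}

```text
clock: 19.27
position: [567.2, 14.5, 142.5]
tool_rot: [-0.002, 0.987, -0.159, -0.008]
wrist_force: [1.2, -0.1, 1.1]
opening: 65.3
```

Run:
```python
from h import *
s=monitor.sense();p=snapshot("wrist");print(s["position"])
v=fit("weight",p,s,[648,-12,0],name="w3.png",z=6)
totool(606,-242,s)
```

```text
[567.24117574  14.4550249  142.4690299 ]
weight p 0.9
weight fit [646.6 -11.6  -9.7] IoU 0.959
tool shift [117.4 231.3] jaw dir deg -108.3 z 142.5
```

View pics/w3.png

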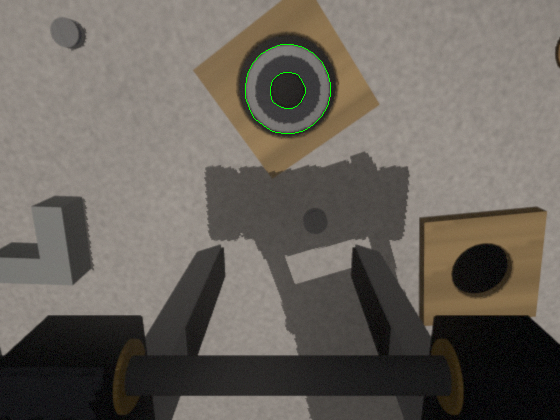

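The weight is centred in the large recess at (288,90), with a dark ring visible all round. The spool is next.

Call:
{"op": "jog_arm", "data": {
  "increments": [0.7, 17, 35, 0, 0, 0.7, 35, 70, 0, 0, 0.7, 52, 105, 0, 0, 0.7, 70, 140, 0, 0, 0.7, 87, 175, 0, 0, 0.7, 105, 207, 0, 0, 0.7, 117, 231, 0, 0, 0.7, 117, 231, 0, 0]
}}

```text
clock: 20.03
position: [611.9, -248.7, 142.9]
tool_rot: [-0.002, 0.987, -0.162, -0.004]
wrist_force: [0.3, -0.0, 0.8]
opening: 66.0
```

Run:
```python
from h import *
s=monitor.sense();p=snapshot("wrist");print(s["position"],s["tool_rot"])
v=fit("spool",p,s,[606,-242,0],name="s1.png")
if v is not None: totool(v[0],v[1],s)
```

```text
[ 611.9333931  -248.71282788  142.87070025] [-0.00168818  0.98683639 -0.16167264 -0.00361275]
spool p 0.93
spool fit [ 603.5 -240.3   12.3] IoU 0.975
tool shift [-10.7  -5.2] jaw dir deg -108.6 z 142.9
```

View pics/s1.png

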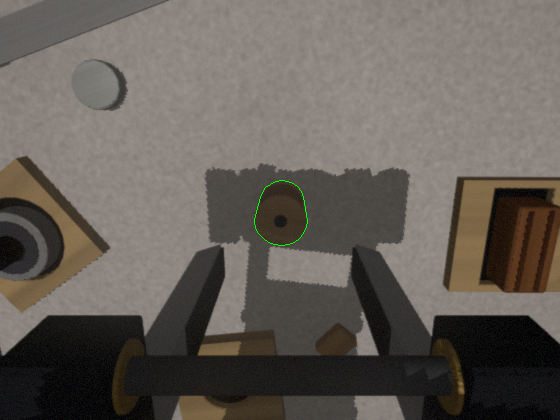

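The spool is at (281,212), between the jaws.

Call:
{"op": "jog_arm", "data": {
  "increments": [0.75, -10.7, -5, 0, 0, 0.75, -10.7, -5, 20, 0, 0.75, -10.7, -5, 50, 0, 0.75, -10.7, -5, 80, 0, 0.75, -10.7, -5, 105, 0, 0.75, -10.7, -5, 120, 0, 0.75, -10.7, -5, 127, 0, 0.75, -10.7, -5, 127, 0]
}}

```text
clock: 20.8
position: [602.3, -234.6, 14.8]
tool_rot: [-0.002, 0.987, -0.16, -0.005]
wrist_force: [0.0, -0.2, -0.0]
opening: 69.9
```

Call:
{"op": "jog_arm", "data": {
  "increments": [0.2, 0, 0, 0, 0, 0.2, 0, 0, 0, 0, 0.2, 0, 0, 0, 0, 0.2, 0, 0, 0, 0, 0.2, 0, 0, 0, 0, 0.2, 0, 0, 0, 0, 0.2, 0, 0, 0, 0, 0.2, 0, 0, 0, 0],
  "newtons": 15
}}

```text
clock: 21.47
position: [602.6, -234.9, 15.6]
tool_rot: [-0.002, 0.987, -0.16, -0.004]
wrist_force: [-1.4, 0.1, 6.1]
opening: 40.1
```

Call:
{"op": "jog_arm", "data": {
  "increments": [0.2, 0, 0, -6, 0, 0.2, 0, 0, -20, 0, 0.2, 0, 0, -45, 0, 0.2, 0, 0, -75, 0, 0.2, 0, 0, -100, 0, 0.2, 0, 0, -110, 0, 0.2, 0, 0, -110, 0]
}}

```text
clock: 22.05
position: [604.5, -235.9, 128.9]
tool_rot: [-0.002, 0.987, -0.16, -0.002]
wrist_force: [-0.0, -0.2, -0.8]
opening: 39.5
```

Call:
{"op": "jog_arm", "data": {
  "increments": [0.2, -20, -5, 0, 0, 0.2, -58, -13, 0, 0, 0.2, -96, -21, 0, 0, 0.2, -134, -30, 0, 0, 0.2, -172, -38, 0, 0, 0.2, -210, -46, 0, 0, 0.2, -245, -54, 0, 0, 0.2, -264, -58, 0, 0]
}}

```text
clock: 22.72
position: [368.7, -95.7, 128.6]
tool_rot: [-0.002, 0.987, -0.16, -0.004]
wrist_force: [0.5, 0.0, -0.1]
opening: 39.8
```

Run:
```python
from h import *
s=monitor.sense();p=snapshot("wrist");print(s["position"],s["opening"])
v=fit("spool_nest",p,s,[447,-122,77],name="s2.png")
if v is not None: totool(v[0],v[1],s)
```

```text
[368.71684329 -95.70268911 128.60832651] 39.76978821881721
spool_nest p 0.72
spool_nest fit [ 443.9 -128.3   77.5] IoU 0.987
tool shift [81.6  7.3] jaw dir deg -108.4 z 128.6
```

View pics/s2.png

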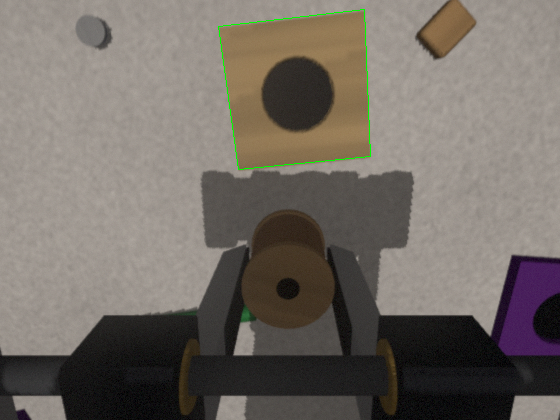

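The small plywood recess is at (298,94), and the purple look-alike is off to the right. I move above it and measure the spool's offset in the jaws.

Call:
{"op": "jog_arm", "data": {
  "increments": [0.2, 20, 2, 0, 0, 0.2, 50, 5, 0, 0, 0.2, 75, 7, 0, 0, 0.2, 79, 7.3, 15, 0, 0.2, 79, 7.3, 45, 0, 0.2, 79, 7.3, 70, 0, 0.2, 79, 7.3, 83, 0, 0.2, 79, 7.3, 83, 0]
}}

```text
clock: 23.48
position: [440.4, -127.2, 42.0]
tool_rot: [-0.002, 0.987, -0.16, -0.006]
wrist_force: [-0.4, 0.1, -0.5]
opening: 39.6
```

Run:
```python
from h import *
s=monitor.sense();p=snapshot("wrist");print(s["position"],s["opening"])
v=fit("spool",p,s,[446,-128,0],name="s3.png",z=s["position"][2]-15.6)
totool(443.9,-128.3,s)
if v is not None: totool(v[0],v[1],s)
```

```text
[ 440.43694646 -127.15223334   42.03392509] 39.55059437576184
spool p 0.64
spool fit [ 443.1 -128.5    7.9] IoU 0.966
tool shift [ 3.6 -0. ] jaw dir deg -108.4 z 42.0
tool shift [2.9 0.5] jaw dir deg -108.4 z 42.0
```

View pics/s3.png

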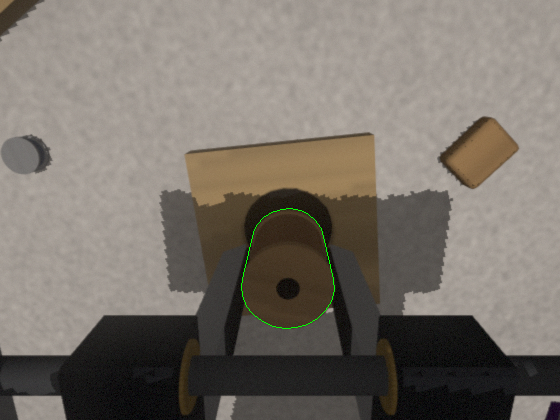

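The spool is over the recess to within 1 mm. I lower it.

Call:
{"op": "jog_arm", "data": {
  "increments": [0.2, 0.7, -0.5, 3, 0, 0.2, 0.7, -0.5, 7, 0, 0.2, 0.7, -0.5, 11, 0, 0.2, 0.7, -0.5, 14, 0, 0.2, 0.7, -0.5, 16.5, 0, 0.2, 0.7, -0.5, 18, 0, 0.2, 0.7, -0.5, 18.5, 0, 0.2, 0.7, -0.5, 18.5, 0]
}}

```text
clock: 24.25
position: [442.8, -127.4, 26.7]
tool_rot: [-0.002, 0.987, -0.16, -0.004]
wrist_force: [0.0, 0.4, 0.6]
opening: 39.8
```

Call:
{"op": "jog_arm", "data": {
  "increments": [0.2, 0, 0, 0.5, 0, 0.2, 0, 0, 1, 0, 0.2, 0, 0, 1.5, 0, 0.2, 0, 0, 1.5, 0]
}}

```text
clock: 24.58
position: [442.7, -127.3, 25.2]
tool_rot: [-0.002, 0.987, -0.16, -0.004]
wrist_force: [0.4, 0.7, -0.3]
opening: 39.5
```

Call:
{"op": "jog_arm", "data": {
  "increments": [0.2, 0, 0, 1, 0, 0.2, 0, 0, 2, 0, 0.2, 0, 0, 2.5, 0, 0.2, 0, 0, 3, 0, 0.2, 0, 0, 3.5, 0, 0.2, 0, 0, 3.5, 0]
}}

```text
clock: 25.08
position: [442.7, -127.3, 21.6]
tool_rot: [-0.002, 0.987, -0.16, -0.004]
wrist_force: [0.7, -1.5, -0.5]
opening: 39.6
```

Call:
{"op": "jog_arm", "data": {
  "increments": [0.2, 0, 0, 0.4, 0, 0.2, 0, 0, 0.8, 0, 0.2, 0, 0, 1.2, 0, 0.2, 0, 0, 1.2, 0]
}}

```text
clock: 25.42
position: [442.9, -127.4, 21.4]
tool_rot: [-0.002, 0.987, -0.16, -0.003]
wrist_force: [-7.2, 2.7, 17.4]
opening: 39.8
```

Call:
{"op": "jog_arm", "data": {
  "increments": [0.45, 0, 0, 0, 0, 0.5, 0, 0, 0, 0, 0.55, 0, 0, 0, 0, 0.6, 0, 0, 0, 0, 0.6, 0, 0, 0, 0]
}}

```text
clock: 25.83
position: [442.9, -127.4, 21.3]
tool_rot: [-0.002, 0.987, -0.16, -0.004]
wrist_force: [1.1, -0.2, -0.4]
opening: 56.3
```

Call:
{"op": "jog_arm", "data": {
  "increments": [0.6, 0, 0, -10, 0, 0.6, 0, 0, -35, 0, 0.6, 0, 0, -70, 0, 0.6, 0, 0, -105, 0, 0.6, 0, 0, -135, 0, 0.6, -35, 0, -138, 0, 0.6, -45, 0, -138, 0, 0.6, -45, 0, -138, 0]
}}

```text
clock: 26.5
position: [399.7, -113.4, 160.4]
tool_rot: [-0.002, 0.987, -0.16, -0.003]
wrist_force: [-0.4, -0.8, -0.4]
opening: 56.4
```

Run:
```python
from h import *
s=monitor.sense();p=snapshot("wrist");print(s["position"],s["tool_rot"])
v=fit("spool",p,s,[443.9,-128,0],name="s4.png",z=6)
p=snapshot("scene"); fit("square",p,s,[600,235,-20])
p=snapshot("side"); fit("square",p,s,[600,235,-20]); totool(600,235,s)
```

```text
[ 399.72171261 -113.38537373  160.36441515] [-0.00187356  0.98718909 -0.15951274 -0.00314296]
spool p 0.76
spool fit [ 445.4 -128.6    4.2] IoU 0.971
square p 0.86
square fit [600.6 231.2 -18.5] IoU 0.884
square p 0.66
square fit [597.  234.  -19.7] IoU 0.949
tool shift [  80.4 -393.7] jaw dir deg -108.4 z 160.4
```

View pics/s4.png

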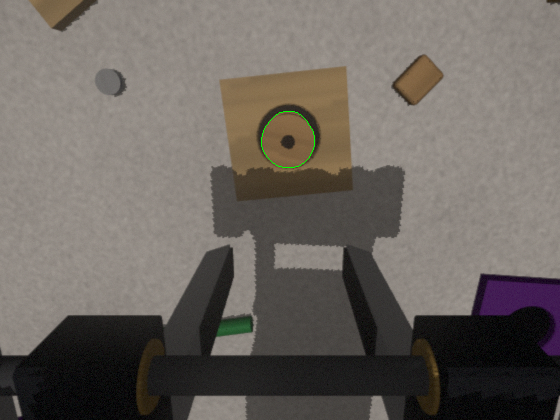

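The spool sits in the small recess at (288,140), with the ring visible. That makes 14 pictures viewed. The L nest's yaw I get numerically by sampling the brightness of the four recess quadrants.

Run:
```python
from h import *
s=monitor.sense()
for n in("scene","side"):
  p=snapshot(n);K,C=cam(p,s); v=fit("square_nest",p,s,[495,415,27])
  g=cv2.cvtColor(p["frame"],cv2.COLOR_RGB2GRAY)
  for k in range(4):
    a=np.radians(v[2]+90*k); R=np.array([[np.cos(a),-np.sin(a)],[np.sin(a),np.cos(a)]])
    vals=[]
    for l in [(14,14),(22,14),(14,22),(20,20)]:
      w=np.array(v[:2])+R@np.array(l); u=proj([w[0],w[1],14],K,C)[0]; vals.append(int(g[int(round(u[1])),int(round(u[0]))]))
    print(n,"yaw",round(v[2]+90*k),"notch gray",vals)
q=s["qpos"];print(q.round(2))
totool(594,210,s)
```

```text
square_nest p 0.82
square_nest fit [499.3 411.7  27.6] IoU 0.918
scene yaw 28 notch gray [138, 135, 137, 138]
scene yaw 118 notch gray [52, 48, 54, 50]
scene yaw 208 notch gray [51, 54, 53, 53]
scene yaw 298 notch gray [56, 48, 64, 46]
square_nest p 0.68
square_nest fit [493.6 416.1  27. ] IoU 0.949
side yaw 27 notch gray [156, 158, 154, 159]
side yaw 117 notch gray [16, 14, 18, 11]
side yaw 207 notch gray [20, 20, 13, 16]
side yaw 297 notch gray [18, 13, 18, 7]
[-0.37  0.06  1.92  0.    1.17  1.52]
tool shift [  80.7 -368.2] jaw dir deg -108.4 z 159.2
```

Call:
{"op": "jog_arm", "data": {
  "increments": [0.5, 9, -39, 0, 0, 0.5, 17, -78, 0, 0, 0.5, 26, -117, 0, 0, 0.5, 34, -156, 0, 0, 0.5, 43, -195, 0, 0, 0.5, 51, -234, 0, 0, 0.5, 60, -273, 0, 0, 0.5, 67, -305, 0, 0]
}}

```text
clock: 27.67
position: [561.7, 157.0, 159.3]
tool_rot: [-0.002, 0.987, -0.159, -0.004]
wrist_force: [1.3, -0.5, -0.6]
opening: 46.9
```

Call:
{"op": "jog_arm", "data": {
  "increments": [0.5, 10, -40, 10, 0, 0.5, 14, -62, 20, 0, 0.5, 14, -63, 30, 0, 0.5, 14, -63, 30, 0]
}}

```text
clock: 28.0
position: [593.6, 213.2, 126.1]
tool_rot: [-0.001, 0.987, -0.158, -0.006]
wrist_force: [0.2, -0.7, -0.7]
opening: 47.1
```

Run:
```python
from h import *
s=monitor.sense();p=snapshot("wrist");print(s["position"],s["tool_rot"],s["qpos"].round(2))
v=fit("square",p,s,[598,233,-19.5],name="q1.png")
if v is not None:
  a=np.radians(v[2]); R=np.array([[np.cos(a),-np.sin(a)],[np.sin(a),np.cos(a)]]); g=v[:2]+R@[4,-23]; print(g); totool(g[0],g[1],s)
```

```text
[593.61665022 213.24478621 126.12489812] [-0.00106297  0.98737009 -0.15831366 -0.00599736] [0.28 0.55 1.35 0.01 1.25 2.17]
square p 0.9
square fit [597.6 234.3 -20.2] IoU 0.962
[593.38994767 211.33235399]
tool shift [0.4 1.9] jaw dir deg -108.2 z 126.1
```

View pics/q1.png

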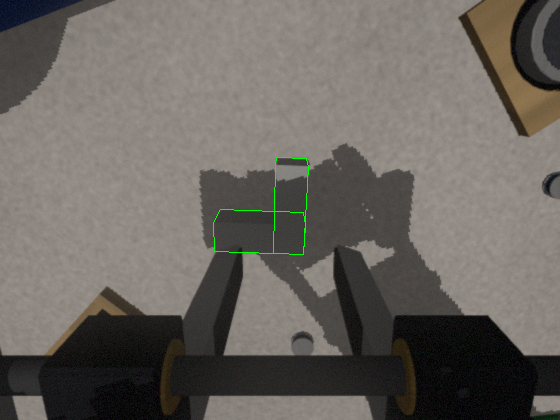

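The fit sits on the L: corner at lower right (305,253), x leg running up to (290,157). I descend over the x leg and grip.

Call:
{"op": "jog_arm", "data": {
  "increments": [0.5, 0.5, 2, 0, 2, 0.5, 0.5, 2, 20, 2, 0.5, 0.5, 2, 45, 2, 0.5, 0.5, 2, 70, 2, 0.5, 0.5, 2, 90, 2, 0.5, 0.5, 2, 90, 2]
}}

```text
clock: 28.6
position: [591.6, 208.6, 36.2]
tool_rot: [-0.001, 0.984, -0.177, -0.007]
wrist_force: [-1.1, 0.8, -1.2]
opening: 47.1
```

Run:
```python
from h import *
s=monitor.sense();print(s["position"]); totool(593.4,211.3,s)
```

```text
[591.61860007 208.60459738  36.19972577]
tool shift [ 0.7 -3.1] jaw dir deg -110.4 z 36.2
```

Call:
{"op": "jog_arm", "data": {
  "increments": [0.5, 0.7, -3, 3, 0, 0.5, 0.7, -3, 10, 0, 0.5, 0.7, -3, 16, 0, 0.5, 0.7, -3, 21, 0, 0.5, 0.7, -3, 23, 0, 0.5, 0.7, -3, 23, 0]
}}

```text
clock: 29.1
position: [592.8, 211.2, 12.9]
tool_rot: [-0.0, 0.984, -0.177, -0.007]
wrist_force: [-0.8, 0.7, 0.2]
opening: 46.6
```

Call:
{"op": "jog_arm", "data": {
  "increments": [0.1, 0, 0, 0, 0, 0.1, 0, 0, 0, 0, 0.1, 0, 0, 0, 0, 0.1, 0, 0, 0, 0, 0.1, 0, 0, 0, 0, 0.1, 0, 0, 0, 0, 0.1, 0, 0, 0, 0],
  "newtons": 50
}}

```text
clock: 29.68
position: [593.0, 211.3, 13.2]
tool_rot: [-0.001, 0.984, -0.177, -0.007]
wrist_force: [-0.4, 0.2, 2.5]
opening: 23.4
```

Run:
```python
from h import *
s=monitor.sense();print(s["position"],s["opening"],s["wrist_force"].round(1)); totool(597.6,234.3,s)
```

```text
[592.97840028 211.26504558  13.17205369] 23.355955415843724 [-0.4  0.2  2.5]
tool shift [ -3.7 -23.2] jaw dir deg -110.4 z 13.2
```

Call:
{"op": "jog_arm", "data": {
  "increments": [0.1, 0, 0, -6, 0, 0.1, 0, 0, -20, 0, 0.1, 0, 0, -45, 0, 0.1, 0, 0, -75, 0, 0.1, 0, 0, -100, 0, 0.1, 0, 0, -110, 0, 0.1, 0, 0, -110, 0]
}}

```text
clock: 30.27
position: [595.5, 211.2, 126.4]
tool_rot: [-0.002, 0.984, -0.177, -0.005]
wrist_force: [-0.2, 0.5, -1.7]
opening: 23.4
```

Call:
{"op": "jog_arm", "data": {
  "increments": [0.1, -10, -6, 0, -6, 0.1, -35, -20, 0, -12, 0.1, -65, -37, 0, -18, 0.1, -95, -54, 0, -24, 0.1, -125, -71, 0, -30, 0.1, -155, -88, 0, -36, 0.1, -172, -98, 0, -42, 0.1, -180, -103, 0, -47]
}}

```text
clock: 30.93
position: [460.1, 372.1, 126.6]
tool_rot: [-0.003, 0.972, 0.234, -0.005]
wrist_force: [0.4, -0.3, -2.3]
opening: 23.5
```

Call:
{"op": "jog_arm", "data": {
  "increments": [0.1, 0, 0, 0, 0, 0.1, 0, 0, 0, 0]
}}

```text
clock: 31.1
position: [459.2, 372.0, 125.0]
tool_rot: [-0.002, 0.972, 0.233, -0.006]
wrist_force: [-0.7, -0.5, -2.6]
opening: 23.3
```

Run:
```python
from h import *
s=monitor.sense();p=snapshot("wrist");print(s["position"],s["opening"],s["tool_rot"])
v=fit("square_nest",p,s,[494,416,27],name="q2.png")
z=s["position"][2]-13.2
R=q2R(s["tool_rot"]); ty=np.degrees(np.arctan2(R[1,1],R[0,1]))+90
o=s["position"]+R@[-3.7,-23,0]; print("expected held",o[:2].round(1),ty.round(1))
h=fit("square",p,s,[o[0],o[1],ty],z=z,near=200)
if v is not None: totool(v[0],v[1],s)
K,C=cam(p,s)
u=proj([v[0],v[1],14],K,C);print(u)
```

```text
[459.19343297 372.02535561 124.96767337] 23.322703278880596 [-0.00245893  0.9723809   0.23330846 -0.00604198]
square_nest p 0.78
square_nest fit [493.8 416.3  27.9] IoU 0.97
expected held [445.5 390.8] 27.0
square p 0.81
square fit [445.7 391.4  27.2] IoU 0.695
tool shift [ 50.9 -23.7] jaw dir deg -63.0 z 125.0
[[258.30020337 135.96454574]]
```

Call:
{"op": "jog_arm", "data": {
  "increments": [0.1, 20, 0, 0, -0.5, 0.1, 45, -1, 0, -0.5, 0.1, 54.6, -1, 0, -0.5, 0.1, 54.6, -1, 15, -0.5, 0.1, 54.6, -1, 40, -0.5, 0.1, 54.6, -1, 65, -0.5, 0.1, 54.6, -1, 78, -0.5, 0.1, 54.6, -1, 80, -0.5]
}}

```text
clock: 31.92
position: [507.1, 395.6, 42.4]
tool_rot: [-0.002, 0.972, 0.236, -0.007]
wrist_force: [-0.7, -0.6, -1.3]
opening: 23.5
```

Call:
{"op": "jog_arm", "data": {
  "increments": [0.1, 0, 0, 0, 0, 0.1, 0, 0, 0, 0]
}}

```text
clock: 32.08
position: [507.7, 395.5, 43.3]
tool_rot: [-0.002, 0.972, 0.235, -0.007]
wrist_force: [-0.6, -0.9, -1.6]
opening: 23.6
```

```bash
cat > o.py <<'E'
from h import *
s=monitor.sense();print(s["position"].round(1),s["opening"],s["tool_rot"].round(3))
R=q2R(s["tool_rot"]); ty=np.degrees(np.arctan2(R[1,1],R[0,1]))+90
o=s["position"]+R@[-3.7,-23,0]; print("origin",o[:2].round(1),ty.round(1))
d=R.T@(np.array([493.8,416.3,o[2]])-o); print("shift",d.round(1))
E
python3 o.py
```

```text
[507.7 395.5  43.3] 23.562544121585496 [-0.002  0.972  0.235 -0.007]
origin [493.9 414.3] 27.2
shift [ 0.9 -1.9  0. ]
```

Call:
{"op": "jog_arm", "data": {
  "increments": [0.1, 0.9, -1.9, 0, 0, 0.1, 0.9, -1.9, 5, 0, 0.1, 0.9, -1.9, 10, 0, 0.1, 0.9, -1.9, 14, 0, 0.1, 0.9, -1.9, 17, 0, 0.1, 0.9, -1.9, 19.5, 0, 0.1, 0.9, -1.9, 21, 0, 0.1, 0.9, -1.9, 21.5, 0]
}}

```text
clock: 32.75
position: [507.2, 397.5, 21.4]
tool_rot: [-0.002, 0.972, 0.235, -0.007]
wrist_force: [0.2, -0.2, -1.3]
opening: 23.5
```

Call:
{"op": "jog_arm", "data": {
  "increments": [0.1, 0, 0, 0, 0, 0.1, 0, 0, 0, 0]
}}

```text
clock: 32.92
position: [507.3, 397.5, 21.5]
tool_rot: [-0.002, 0.972, 0.235, -0.007]
wrist_force: [0.1, -0.6, -1.1]
opening: 23.8
```

```bash
python3 o.py
```

```text
[507.3 397.5  21.5] 23.768281915031615 [-0.002  0.972  0.235 -0.007]
origin [493.5 416.3] 27.2
shift [ 0.3  0.2 -0. ]
```

Call:
{"op": "jog_arm", "data": {
  "increments": [0.1, 0, 0, 0.7, 0, 0.1, 0, 0, 1.3, 0, 0.1, 0, 0, 1.8, 0, 0.1, 0, 0, 2.3, 0, 0.1, 0, 0, 2.6, 0, 0.1, 0, 0, 2.6, 0]
}}

```text
clock: 33.42
position: [507.3, 397.6, 19.2]
tool_rot: [-0.002, 0.972, 0.235, -0.007]
wrist_force: [-0.7, -1.0, 2.4]
opening: 23.5
```

Call:
{"op": "jog_arm", "data": {
  "increments": [0.1, 0, 0, 0.5, 0, 0.1, 0, 0, 0.5, 0]
}}

```text
clock: 33.58
position: [507.3, 397.6, 19.2]
tool_rot: [-0.002, 0.972, 0.235, -0.007]
wrist_force: [-4.1, -1.4, 4.0]
opening: 23.4
```

Call:
{"op": "jog_arm", "data": {
  "increments": [0.3, 0, 0, 0, 0, 0.35, 0, 0, 0, 0, 0.4, 0, 0, 0, 0, 0.45, 0, 0, 0, 0, 0.45, 0, 0, 0, 0]
}}

```text
clock: 34.0
position: [507.3, 397.6, 19.1]
tool_rot: [-0.002, 0.972, 0.235, -0.007]
wrist_force: [-0.2, -0.2, 0.4]
opening: 42.1
```

Call:
{"op": "jog_arm", "data": {
  "increments": [0.45, 0, 0, -8, 0, 0.45, 0, 0, -25, 0, 0.45, 0, 0, -60, 0, 0.45, 0, 0, -95, 0, 0.45, 0, 0, -130, 0, 0.45, -35, 0, -140, 0, 0.45, -60, 0, -140, 0, 0.45, -60, 0, -140, 0]
}}

```text
clock: 34.67
position: [453.5, 369.1, 161.7]
tool_rot: [-0.002, 0.972, 0.235, -0.007]
wrist_force: [1.2, 0.5, 0.4]
opening: 42.2
```

Run:
```python
from h import *
s=monitor.sense();p=snapshot("wrist");print(s["position"])
fit("square",p,s,[494,416,27],name="q3.png",z=6); fit("square_nest",p,s,[494,416,27])
a=cv2.imread("pics/q3.png")[0:300,80:480]
p1=snapshot("scene");p2=snapshot("side");t=lambda p,b,w,h:cv2.resize(p["frame"][b[1]:b[3],b[0]:b[2],::-1],(w,h))
for n,q in(("scene",p1),("side",p2)):
  print(n)
  for k,v0 in dict(glue=[337,287,0],block=[511,-424,-18],weight=[647,-12,0],spool=[445,-128,0],square=[494,416,27]).items(): fit(k,q,s,v0,z=0 if k=="glue" else 6)
top=np.hstack([a,t(p1,(120,110,400,320),400,300)]); bot=np.hstack([t(p2,(140,80,420,290),400,300),t(p2,(140,190,420,400),400,300)])
cv2.imwrite("pics/fin.png",np.vstack([top,bot]))
```

```text
[453.51955157 369.11593527 161.65500587]
square p 0.66
square fit [493.3 416.8  27.2] IoU 0.967
square_nest p 0.62
square_nest fit [494.3 416.1  28.3] IoU 0.687
scene
glue p 0.64
glue fit [338.  286.4   5.8] IoU 0.829
block p 0.81
block fit [ 513.8 -426.7  -21.4] IoU 0.9
weight p 0.69
weight fit [648.8 -11.9   2.1] IoU 0.833
spool p 0.58
spool fit [ 444.9 -129.8    6.7] IoU 0.766
square p 0.64
square fit [497.3 414.8  21.7] IoU 0.704
side
glue none
block none
weight none
spool none
square p 0.9
square fit [494.4 417.   26.6] IoU 0.936
```

View pics/fin.png

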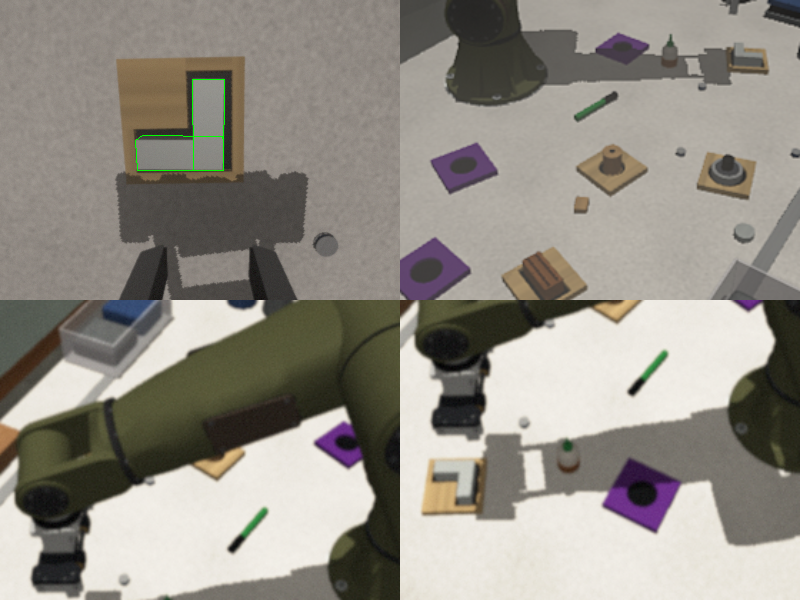

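The composite shows all four tools in their nests: L in its recess (180,130), spool (612,158), weight (727,168) and block (545,278). The glue is upright at (670,52), and its fit (338,286) is unchanged. The gripper is open and clear, so I hand in.

```bash
python3 -c "
from cell import workorder
print(workorder.finish_job())"
```

```text
the job is handed in; nothing more can be done
None
```

All four tools are back in their matching plywood nests, and I handed the job in at about 35 s of the 134 s allowed. I lowered each tool until the force reading showed it touching the recess floor before opening the jaws. The purple look-alikes were not touched.

**Seating:** A wrist-camera look after each release showed the tool inside its recess, within about 2 mm of the nest centre and about 1° in angle where it matters. The final scene picture showed all four in place.

**Glue:** It still stands upright, and its fitted position moved by about 1 mm, which is within measurement error.

**Forces:** The highest wrist reading at the end of any move was about 19 N, when setting down the spool.

**Checks that failed or disagreed:**
- The side camera could not recheck the block, weight, spool or glue at the end because the arm blocked its view or the network missed them. It did confirm the square.
- The last scene-camera fit of the square was poor: IoU 0.70, with a yaw of 22°. The wrist and side views both gave about 27°, matching the nest, so I trusted those.
- The refit of the square's nest plate after placing was also weak, at 0.69.

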